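# Gauge a worn brake pad to the ratchet's click

### The arm

A 7-joint arm with a two-finger parallel gripper is mounted at the origin on the work surface. World frame = base frame: x ahead of the robot, y to its left, z up, the work surface at z = 0. Lengths are in m, angles in rad, forces in N, time in s.
With the tool pointing down it reaches from about 0.4 to 0.85 m from the base axis. Payload 4.5 kg.
Tool frame: the origin (TCP) lies at the very end of the fingers, on their centre line; the grasp point (between the pads) lies 19 mm behind it (r.grip_point_offset is the distance from the TCP to the grasp point, in m); y points along the fingers, x is the direction in which the jaws open and shut, and the axes are right-handed (so a half turn about y gives the same grasp; the last joint's range is limited). The gripper opens to 88 mm and grips with 3 to 60 N. Pads are 18 mm wide; open, the fingers measure 123 mm over their backs; the gripper's body (75 mm by 187 mm) begins 45 mm behind the grasp point.
Start: joints at [0.034, 0.689, -0.195, 1.565, 0.157, 0.902, -0.215], TCP at [0.625, 0, 0.239] pointing down, gripper open.
Joint ranges: [-3.01, 3.01], [-0.46, 2.08], [-1.47, 1.51], [0.13, 2.56], [-1, 4.14], [0.04, 2.09], [-2.66, 2.66]. Speed limits (rad/s): [2.57, 2.57, 3.14, 3.14, 3.14, 3.14, 3.14].

### API

Orientations are given as a unit quaternion [x, y, z, w].
In Python, from plant import get_state, snapshot, camera_params, job, r gives the robot as it stands.
- The arm moves only by the tool carry_out, never from a script. Its arguments are lists of equal length, an entry for each row: "offset": the shift along the world's x, y, z in m, a list of three; "twist": the turn about the world's z in degrees. In form: {"offset": [[tx, ty, tz], ...], "twist": [twist, ...]}. A call has 1 to 8 rows; each row shifts and turns the commanded pose from where the row before left it; what a row does not reach is not made up. A row lasts 1/8 s, in which the tool goes at most 62.5 mm and 10.7 degrees, less where a joint would pass 70% of its speed; a pose out of reach is approached as far as the arm can. A call with a gripper value outside its range is refused whole. "grip" is the finger opening in m, from 0 to 0.0881, set as the call begins (left out, the last holds). The fingers move at their own pace and stop on an object; "newtons" is the grip in N (left out, the last holds). Time passes only in rows, so rows that do not move let the fingers close. It gives the time, the measured TCP pose, the force and the opening at its end, in the units of the state.
- get_state(): the state, without advancing time (a new reading comes with each control period).
- snapshot(name): name is "scene" or "side" or "wrist"; returns the picture (400x640x3 uint8, red, green, blue); there is no depth.
- camera_params(name): a dict with "camera_matrix" (3x3 intrinsics, pixels), "eye" and "orientation" of the camera in the world. Camera axes: x right, y up, looking along -z (the intrinsics and any distortion apply to the point x, -y, -z); pixel columns grow to the right and rows downward; lengths in m; the calibration is good to about 2 mm. A picture is of the moment at which its call begins: read the wrist's pose just before it. camera_params takes no time and is no camera call; for the wrist camera it gives the pose at the moment of the call.
- job.finish_job(): hands the job in, once; it reports no verdict.
The state is a dict: "clock": time; "q": joint angles; "qd": joint speeds; "joint_torque": joint torques, N m; "tool_pos": TCP position; "eef_rot": TCP orientation; "contact_force": force on the tool from outside, world axes, zero at the start; "moment": the same for the moment, N m; "opening": opening from 0.0 (shut) to 1.0 (fully open).
Only numpy, scipy, OpenCV 4.12 (cv2) and the standard library are available. Lean on these libraries where they do the work, as an engineer would, in place of code of your own. Each camera call takes 0.05 s, during which the arm holds its last target. There are 200 camera calls.

### The job

Check how far the long brake pad with the single pin eye has worn: lay it, lining up, flat on the base of the bench thickness gauge with the lining under the spindle and let go of it. Then wind the spindle down onto the lining by turning the ratchet knob on top clockwise until it slips and has clicked about three times (two will do, no more than six), and leave the pad held by the spindle for the reading. Never force the spindle down by any other part, and leave everything else on the bench where it is.

Things in the scene. Friction and masses are not known exactly. Their poses are not given: they have to be found in the camera images.
- pad: the brake pad to gauge: dark steel plate with a brown-grey friction lining on it, 112 mm long (x axis), 42 mm wide (y), about 0.19 kg, lying on its plate, lining up (z up). Origin: centre of the underside. Plate 5 mm thick, x = -32 to +56 mm. At the -x end an ear 28 mm wide, 5 mm thick, x = -57 to -31 mm, with one 10 mm pin hole. Lying yaw within 0.5 rad of the world's
- lining_mid (a point): on the pad: centre of the lining's upper face, 12.5 mm along +x from the pad's origin and 10 mm up. The lining is 81 mm long (x = -28 to +53 mm of the pad), 42 mm wide, 5 mm thick on the 5 mm plate, so the pad is 10 mm thick there
- plate_end (a point): on the pad: at half its 10 mm thickness at x = -18 mm, near the ear, where plate and lining are 42 mm wide. Gripped across its width (y) here by the fingertips, gripper leaning back over the ear by some 15 degrees or upright nearer the ear, the pad's far end goes under the spindle while the gripper stays clear of the head
- gauge: bench thickness gauge, fixed: dark base with a flat ground steel face 30 mm above the bench, spanning x = -65 to +135 mm, y = -65 to +65 mm; column 42 mm across its clamp at x = +100 mm, top at 133 mm; arm from column to head, small display on it (top about 139 mm). Origin: on the bench below the spindle axis; -x is the open front, yaw within 0.35 rad
- thimble_mid (a point): on the spindle axis at the middle of the steel thimble, 137 mm above the bench. Head around this axis, heights above the bench: plain sleeve 18 mm across from 80 mm up, arm's round end 34 mm across 86 to 112 mm, thimble 24 mm across 124 to 150 mm, neck 14 mm, ratchet knob from 158 mm. The thimble drives the spindle with no torque limit
- spindle: the vertical measuring spindle, steel, 8 mm across, straight down out of the head. Origin: centre of its lower end. It starts somewhere 14.7 to 17.5 mm above the base's face. It goes down 10 mm per clockwise turn of the knob, does not rotate, and stays where it is left (self-locking)
- knob_grip (a point): on the axis at half height of the ratchet knob, 173 mm above the bench: an upright knurled steel cylinder 26 mm across, 30 mm high (158 to 188 mm), free all round, above everything near it. It keeps its height as it turns. Clockwise seen from above lowers the spindle, against an even drag of about 0.04 N m
- ratchet (a joint): how far the knob has slipped clockwise past the thimble (rad), 0 at the start, 0.1 to 0.16 while it winds the free spindle. With the spindle bearing on something the torque rises to about 0.07 N m, then the knob breaks away and clicks over a tooth: at about 0.25 rad and every 0.63 rad (36 degrees) after, torque falling away between. After three clicks it reads 1.6 to 2.1. The spindle then presses with 10 to 22 N
- twin_eye_pad: bystander: the other brake pad, 100 x 46 mm, 9 mm thick, with a pin eye at each end. Origin: centre of its underside
- piston: bystander: aluminium caliper piston, a cup 32 mm across and 30 mm high. Origin: centre of its underside
- pin: bystander: steel slide pin with a round head, 70 mm long, lying. Origin: at bench height below its shank's middle
- wrench: bystander: wrench 170 mm long, lying. Origin: centre of its underside
- socket: bystander: steel socket 29 mm across, 38 mm high. Origin: centre of its underside
- brush: bystander: brush 160 mm long, lying. Origin: centre of its underside
- spray: bystander: white spray can 60 mm across, 170 mm high. Origin: centre of its underside
Mind the look-alikes: they are no part of the job. Several things have the shape of the gauge; the one meant has the colours described above. What is shaped like the pad but orange is not meant.

How it is judged:
On the way, in this order (a step that is already met when the one before it is completed fails the run):
1. the pad lies flat on the gauge's base, lining up and under the spindle, let go (x of spindle in the frame of pad between -0.026 and 0.051 m and y of spindle in the frame of pad between -0.019 and 0.019 m and z of pad in the frame of gauge between 0.027 and 0.033 m and angle between pad's own z axis and vertical below 0.06 rad and contact force between pad and the fingers below 0.1 N and linear speed of pad below 0.02 m/s), for 0.2 s.
2. the ratchet has clicked at least twice with the spindle pressing on the pad (value of joint ratchet above 1.05 rad and contact force between spindle and pad above 5 N), for 0.1 s.
At the end, for the whole second after the job is handed in: the pad lies flat (within 3.4 degrees) on the gauge's base, lining up, at rest, held by the spindle on its lining (axis at least 2 mm inside the lining's edges) with 5 to 30 N, and the ratchet has clicked at least twice and at most six times (joint 1.05 to 4.05 rad) (all of step 2 and x of spindle in the frame of pad between -0.026 and 0.051 m and y of spindle in the frame of pad between -0.019 and 0.019 m and z of pad in the frame of gauge between 0.027 and 0.033 m and angle between pad's own z axis and vertical below 0.06 rad and linear speed of pad below 0.01 m/s and contact force between spindle and pad below 30 N and value of joint ratchet below 4.05 rad and velocity of joint ratchet below 0.1 rad/s); the robot touches nothing.
It fails at once if the spindle is forced onto the pad (over 40 N) (contact force between spindle and pad above 40 N).
It fails at once if another thing on the bench is moved by more than 40 mm (distance of any of twin_eye_pad, piston, pin, wrench, socket, brush, spray from where it was at the start of the episode above 0.04 m).
It also fails if it takes over 70 s, if anything falls off the work surface, if the arm or the gripper's body presses on something with over 40 N, if the wrist force passes 120 N, or if a joint passes its speed limit or range.

## Working session

There is one attempt and no reset: what is moved stays moved. The work goes in short steps, Python scripts to look and compute and a tool call to move; the robot and the scene stay as the last step left them, time stands still between calls to the robot, and variables do not carry over. Pictures are saved under pics/ and viewed, about 8 in all and at most 12, crops included, and the job is handed in when it is done.

Besides the shell and the picture viewer there is one more tool, called after "Emit:" as name(argument=value, ...), one argument or row to a line, values as JSON. carry_out: Moves the arm, as the interface text tells. Its arguments: {"type":"object","properties":{"offset":{"type":"array"},"twist":{"type":"array"},"grip":{"type":"number"},"newtons":{"type":"number"}},"required":["offset","twist"]}

```bash
ls; mkdir -p pics; python3 - <<'E'
from plant import *
import cv2
for n in ("scene","side","wrist"):
    p=camera_params(n); print(n,p)
    cv2.imwrite(f"pics/{n}0.png",snapshot(n)[:,:,::-1])
print(get_state())
E
```

```text
pics
scene {'camera_matrix': array([[457.41872513,   0.        , 317.32725205],
       [  0.        , 457.41872513, 194.93341641],
       [  0.        ,   0.        ,   1.        ]]), 'eye': array([ 1.28363429, -0.1061221 ,  1.01346498]), 'orientation': array([0.2688745 , 0.22436445, 0.58966116, 0.72778212])}
side {'camera_matrix': array([[454.45925248,   0.        , 321.25306721],
       [  0.        , 454.45925248, 200.27232902],
       [  0.        ,   0.        ,   1.        ]]), 'eye': array([0.41967932, 0.89892167, 0.932233  ]), 'orientation': array([-0.02754487,  0.40071722,  0.91310032, -0.07010562])}
wrist {'camera_matrix': array([[291.08076643,   0.        , 318.15063988],
       [  0.        , 291.08076643, 199.44692085],
       [  0.        ,   0.        ,   1.        ]]), 'eye': array([0.62511381, 0.08063089, 0.38471008]), 'orientation': array([-1.54716919e-01,  1.06216629e-03,  1.41425450e-04,  9.87958262e-01])}
{'clock': 0.15, 'q': array([ 0.03380623,  0.68977338, -0.19455677,  1.56606175,  0.15731699,
        0.90249255, -0.21508311]), 'qd': array([ 0.00065288, -0.00104177,  0.00124999, -0.00264651,  0.00078446,
       -0.00066527, -0.00064213]), 'joint_torque': array([-1.46674727e-03, -5.27863634e+01, -1.26819178e+00, -1.53587687e+01,
       -5.24473807e-02,  3.92338901e-03,  1.12435155e-04]), 'tool_pos': array([ 6.24542901e-01, -2.63923049e-05,  2.38117773e-01]), 'eef_rot': array([ 7.07139449e-01, -4.36662568e-04, -5.10121215e-04, -7.07073793e-01]), 'contact_force': array([-0.61774626,  0.0190236 , -0.48449857]), 'moment': array([-0.00469198,  0.04392692, -0.02285131]), 'opening': 1.0017806020172282}
```

View pictures.

View pics/scene0.png

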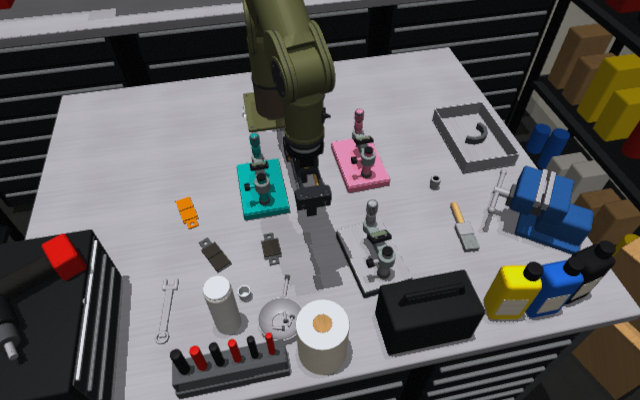

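View pics/side0.png

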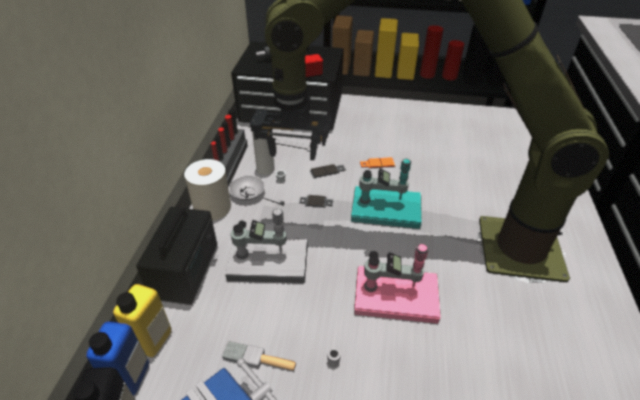

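View pics/wrist0.png

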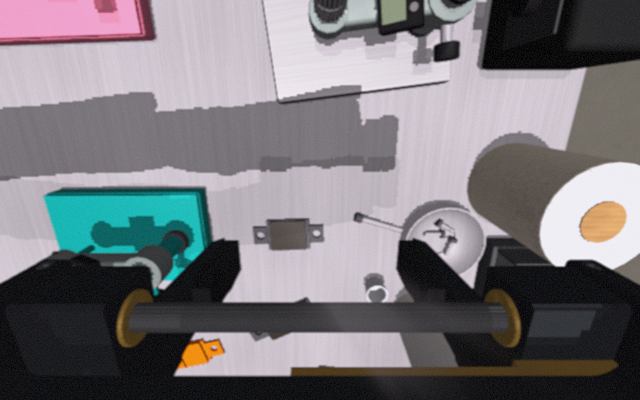

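```bash
cat > h.py <<'E'
from plant import *
import numpy as np, cv2
from scipy.spatial.transform import Rotation as R
def ray(p,u,v,z):
    K=p["camera_matrix"]; d=np.array([(u-K[0,2])/K[0,0],-(v-K[1,2])/K[1,1],-1.])
    d=R.from_quat(p["orientation"]).apply(d); e=p["eye"]
    return e+d*(z-e[2])/d[2]
def proj(p,X):
    c=R.from_quat(p["orientation"]).inv().apply(np.atleast_2d(X)-p["eye"])
    K=p["camera_matrix"]; return np.c_[K[0,2]-K[0,0]*c[:,0]/c[:,2],K[1,2]+K[1,1]*c[:,1]/c[:,2]]
E
python3 - <<'E'
from h import *
p=camera_params("scene")
for n,u,v,z in [("pad",216,256,.008),("ear",205,242,.005),("knobtop",372,203,.188),("spray",218,290,.17),("twin",271,249,.009),("piston",245,293,.03)]: print(n,ray(p,u,v,z).round(3))
p=camera_params("side")
for n,u,v,z in [("knobtop",279,211,.188),("pad",325,171,.008)]: print(n,ray(p,u,v,z).round(3))
a=cv2.imread("pics/scene0.png")[225:305,180:300]; b=cv2.imread("pics/side0.png")[150:290,220:350]
a=cv2.resize(a,None,fx=4,fy=4,interpolation=cv2.INTER_CUBIC);b=cv2.resize(b,None,fx=2.28571,fy=2.28571,interpolation=cv2.INTER_CUBIC)
cv2.imwrite("pics/crop1.png",np.hstack([a,b[:320]]))
E
```

```text
pad [ 0.577 -0.239  0.008]
ear [ 0.524 -0.266  0.005]
knobtop [0.632 0.153 0.188]
spray [ 0.776 -0.219  0.17 ]
twin [ 0.586 -0.096  0.009]
piston [ 0.714 -0.175  0.03 ]
knobtop [0.629 0.152 0.188]
pad [ 0.574 -0.234  0.008]
```

View pics/crop1.png

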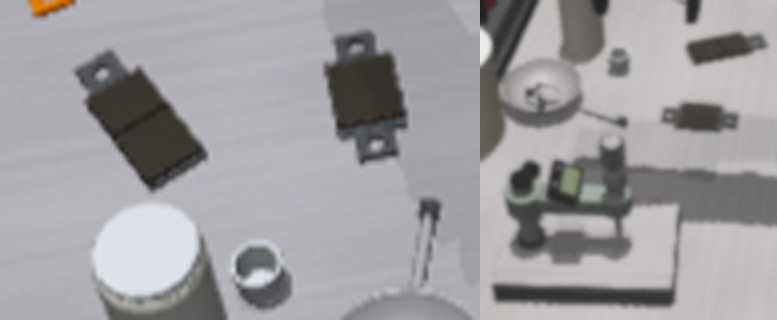

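Emit:
carry_out(
  offset=[
    [-0.0125, -0.045, 0],
    [-0.0125, -0.045, 0],
    [-0.0125, -0.045, 0],
    [-0.0125, -0.045, 0],
    [0, 0, 0],
    [0, 0, 0],
  ],
  twist=[0, 0, 0, 0, 0, 0],
)

```text
clock: 0.9
tool_pos: [0.5751, -0.1791, 0.2386]
eef_rot: [-0.707, -0.0, 0.0, 0.708]
contact_force: [0.8, 0.5, 0.2]
opening: 1.004
```

```bash
python3 - <<'E'
from h import *
p=camera_params("wrist");im=snapshot("wrist")
np.save("w1.npy",p,allow_pickle=True)
cv2.imwrite("pics/w1.png",im[:,:,::-1])
c=im[120:300,220:420,::-1]
cv2.imwrite("pics/w1c.png",cv2.resize(c,None,fx=3,fy=3,interpolation=cv2.INTER_CUBIC))
E
```

```text
(no output)
```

View pics/w1c.png

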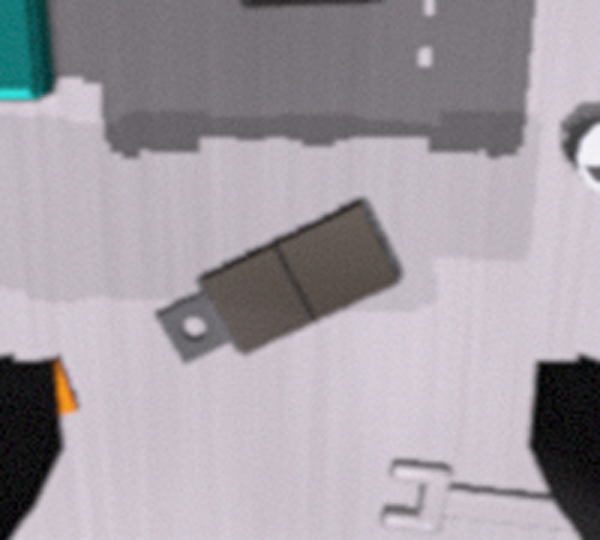

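```bash
python3 - <<'E'
from h import *
p=np.load("w1.npy",allow_pickle=True).item()
c=[(201,277),(243,352),(400,275),(362,203)]
P=np.array([ray(p,220+u/3,120+v/3,.01) for u,v in c]);print(P.round(4))
h=ray(p,220+195/3,120+326/3,.005);print("hole",h)
m=np.array([[-28,21],[-28,-21],[53,-21],[53,21]])/1e3
A,B=m-m.mean(0),P[:,:2]-P[:,:2].mean(0)
y=np.arctan2((A[:,0]*B[:,1]-A[:,1]*B[:,0]).sum(),(A*B).sum())
Rm=np.array([[np.cos(y),-np.sin(y)],[np.sin(y),np.cos(y)]])
t=P[:,:2].mean(0)-Rm@m.mean(0)
print("yaw",y,np.degrees(y),"org",t,"resid",(P[:,:2]-(m@Rm.T+t)).round(4).tolist())
for x in (-18,-25,-44): print(x,Rm@[x/1e3,0]+t)
E
```

```text
[[ 0.5326 -0.2372  0.01  ]
 [ 0.5512 -0.2748  0.01  ]
 [ 0.6237 -0.2362  0.01  ]
 [ 0.6055 -0.2021  0.01  ]]
hole [ 0.52840204 -0.2637201   0.005     ]
yaw 0.47036609318095635 26.94999196532601 org [ 0.56708602 -0.24324419] resid [[-0.0, -0.0], [-0.0005, -0.0002], [-0.0002, 0.0017], [0.0007, -0.0016]]
-18 [ 0.55104078 -0.25140202]
-25 [ 0.54480096 -0.25457451]
-44 [ 0.52786431 -0.26318555]
```

Emit:
carry_out(
  offset=[
    [0.0, 0.04, 0.04],
    [0.008, 0.055, 0.015],
    [0.008, 0.055, 0.015],
    [0.008, 0.055, 0.01],
    [0.008, 0.055, 0],
    [0.008, 0.055, 0],
    [0.005, 0.055, 0],
    [0, 0.01, 0],
  ],
  twist=[0, 0, 0, 0, 0, 0, 0, 0],
)

```text
clock: 1.95
tool_pos: [0.618, 0.2085, 0.3184]
eef_rot: [-0.705, -0.003, 0.004, 0.709]
contact_force: [-0.9, -0.5, 0.4]
opening: 1.001
```

Emit:
carry_out(
  offset=[
    [0, 0, 0],
    [0, 0, 0],
  ],
  twist=[0, 0],
)

```text
clock: 2.2
tool_pos: [0.6202, 0.1982, 0.3187]
eef_rot: [0.708, -0.001, 0.001, -0.707]
contact_force: [-0.2, -1.2, -0.0]
opening: 1.002
```

```bash
python3 - <<'E'
from h import *
p=camera_params("wrist");im=snapshot("wrist")
np.save("w2.npy",p,allow_pickle=True)
cv2.imwrite("pics/w2.png",im[:,:,::-1])
c=im[60:310,170:490,::-1]
cv2.imwrite("pics/w2c.png",cv2.resize(c,None,fx=2.4,fy=2.4,interpolation=cv2.INTER_CUBIC))
E
```

```text
(no output)
```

View pics/w2c.png

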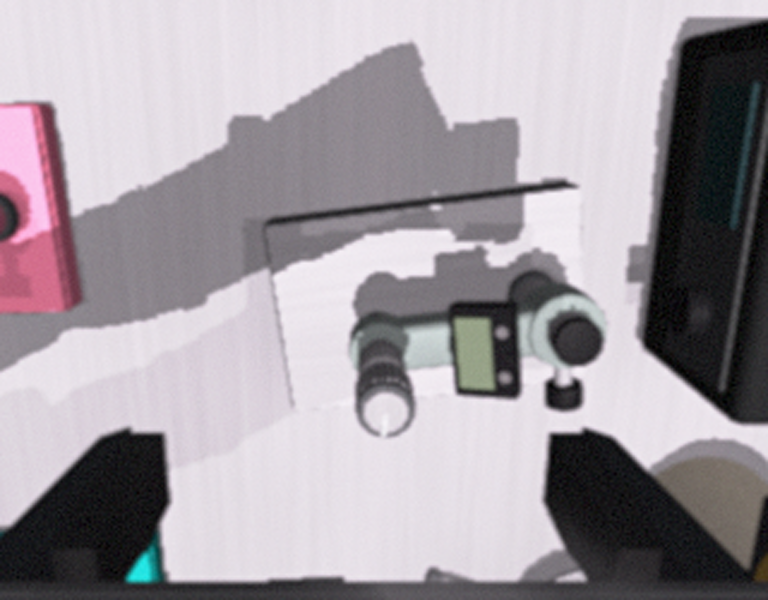

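```bash
python3 - <<'E'
from h import *
p=np.load("w2.npy",allow_pickle=True).item()
q=lambda u,v,z: ray(p,170+u/2.4,60+v/2.4,z)
k=q(385.5,410,.188);a=q(268,224,.03);b=q(296,410,.03);c=q(579,188,.03)
print(k,a,b,c,np.linalg.norm(a-b),np.linalg.norm(a-c))
y1=np.arctan2(*(c-a)[[1,0]]);y2=np.arctan2(*(a-b)[[1,0]])-np.pi/2
print(np.degrees([y1,y2]))
P=np.array([a,b,c])[:,:2];m=np.array([[-65,65],[-65,-65],[135,65]])/1e3
A,B=m-m.mean(0),P-P.mean(0)
y=np.arctan2((A[:,0]*B[:,1]-A[:,1]*B[:,0]).sum(),(A*B).sum())
Rm=np.array([[np.cos(y),-np.sin(y)],[np.sin(y),np.cos(y)]])
print(y,np.degrees(y),P.mean(0)-Rm@m.mean(0))
E
```

```text
[0.63333501 0.15533775 0.188     ] [0.56589594 0.21112349 0.03      ] [0.57978632 0.08495127 0.03      ] [0.75748955 0.23282259 0.03      ] 0.12693451838042052 0.19281846838053424
[6.46154717 6.28242607]
0.11474609058833833 6.574466706337604 [0.63521561 0.15458411]
```

Emit:
carry_out(
  offset=[
    [-0.005, -0.056, 0],
    [-0.01, -0.056, 0],
    [-0.01, -0.056, 0],
    [-0.01, -0.056, 0],
    [-0.01, -0.056, -0.01],
    [-0.01, -0.056, -0.01],
    [-0.01, -0.056, -0.02],
    [-0.01, -0.055, -0.03],
  ],
  twist=[10, 10, 10, 10, 10, 10, 10, 10],
)

```text
clock: 3.25
tool_pos: [0.5444, -0.25, 0.2496]
eef_rot: [0.542, 0.455, -0.455, -0.54]
contact_force: [1.0, -1.3, 0.5]
opening: 1.002
```

```bash
python3 - <<'E'
from h import *
s=get_state();print(s["q"].round(2),s["tool_pos"],R.from_quat(s["eef_rot"]).as_matrix().round(3))
E
```

```text
[ 0.68  0.69 -0.59  1.63  0.44  0.96  1.34] [ 0.54438598 -0.250027    0.24960589] [[ 0.171  0.002 -0.985]
 [ 0.985 -0.002  0.171]
 [-0.002 -1.    -0.002]]
```

Emit:
carry_out(
  offset=[
    [0, -0.0046, -0.04],
    [0.0004, 0, -0.04],
    [0, 0, -0.04],
    [0, 0, -0.04],
    [0, 0, -0.03],
    [0, 0, 0],
    [0, 0, 0],
  ],
  twist=[9.25, 9.25, 9.25, 9.2, 0, 0, 0],
  grip=0.066,
)

```text
clock: 4.12
tool_pos: [0.546, -0.2517, 0.0604]
eef_rot: [0.371, 0.603, -0.602, -0.37]
contact_force: [0.0, 0.3, 0.1]
opening: 0.748
```

```bash
python3 - <<'E'
from h import *
s=get_state();print(s["q"].round(2),s["tool_pos"],R.from_quat(s["eef_rot"]).as_matrix().round(3))
p=camera_params("wrist");im=snapshot("wrist")
np.save("w3.npy",p,allow_pickle=True)
print(proj(p,[[.0,0,0]]))
cv2.imwrite("pics/w3.png",im[:,:,::-1])
E
```

```text
[ 0.68  0.97 -0.58  1.75  0.81  0.68  1.68] [ 0.5460311  -0.25165962  0.06043051] [[-0.452  0.002 -0.892]
 [ 0.892 -0.001 -0.452]
 [-0.001 -1.    -0.001]]
[[1605.79556936 -742.25995379]]
```

View pics/w3.png

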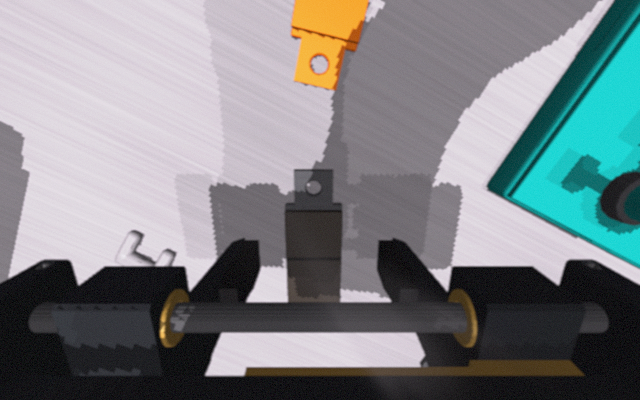

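Emit:
carry_out(
  offset=[
    [-0.001, -0.003, -0.02],
    [0, 0, -0.02],
    [0, 0, -0.0165],
    [0, 0, 0],
    [0, 0, 0],
  ],
  twist=[0, 0, 0, 0, 0],
)

```text
clock: 4.8
tool_pos: [0.5443, -0.2534, 0.0019]
eef_rot: [-0.369, -0.603, 0.603, 0.37]
contact_force: [-0.1, -0.4, -0.0]
opening: 0.75
```

Emit:
carry_out(
  offset=[
    [0, 0, 0],
    [0, 0, 0],
    [0, 0, 0],
    [0, 0, 0],
    [0, 0, 0],
  ],
  twist=[0, 0, 0, 0, 0],
  grip=0.03,
  newtons=50,
)

```text
clock: 5.42
tool_pos: [0.5445, -0.2539, 0.0027]
eef_rot: [-0.37, -0.603, 0.603, 0.37]
contact_force: [-0.7, -0.2, -1.5]
opening: 0.465
```

Emit:
carry_out(
  offset=[
    [0, 0, 0.04],
    [0, 0, 0.055],
    [0, 0, 0.055],
    [0, 0.04, 0.05],
    [-0.002, 0.05, 0.03],
    [-0.002, 0.055, 0],
    [-0.002, 0.055, 0],
    [-0.002, 0.055, 0],
  ],
  twist=[0, 0, 0, -5, -5, -5, -5.5, 0],
)

```text
clock: 6.42
tool_pos: [0.5359, 0.0019, 0.2316]
eef_rot: [-0.471, -0.527, 0.527, 0.471]
contact_force: [1.3, -0.1, -1.3]
opening: 0.468
```

Emit:
carry_out(
  offset=[
    [-0.002, 0.055, 0],
    [-0.002, 0.055, -0.03],
    [0, 0.033, -0.04],
    [0, 0, -0.04],
    [0, 0, -0.04],
    [0, 0, -0.0325],
    [0, 0, 0],
    [0, 0, 0],
  ],
  twist=[0, 0, 0, 0, 0, 0, 0, 0],
)

```text
clock: 7.42
tool_pos: [0.533, 0.1436, 0.05]
eef_rot: [0.471, 0.528, -0.527, -0.471]
contact_force: [0.3, 1.2, -1.5]
opening: 0.466
```

```bash
python3 - <<'E'
from h import *
s=get_state();print(s["q"].round(2),s["tool_pos"],R.from_quat(s["eef_rot"]).as_matrix().round(3),s["contact_force"],s["moment"])
p=camera_params("wrist");im=snapshot("wrist")
np.save("w4.npy",p,allow_pickle=True)
sd=snapshot("side")[150:300,200:360]
cv2.imwrite("pics/w4.png",np.hstack([im[:300,160:500],cv2.resize(sd,(320,300),interpolation=cv2.INTER_CUBIC)])[:,:,::-1])
E
```

```text
[-0.12  0.91 -0.39  1.91  0.73  0.47  0.64] [0.53301942 0.14360188 0.05002019] [[-0.112  0.001 -0.994]
 [ 0.994  0.001 -0.112]
 [ 0.001 -1.    -0.001]] [ 0.30634202  1.20081908 -1.51979207] [0.11811198 0.01906514 0.00932581]
```

View pics/w4.png

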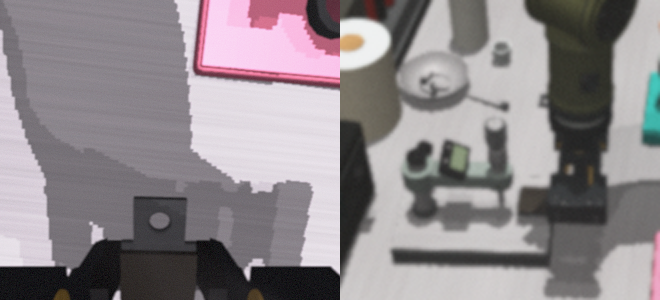

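Emit:
carry_out(
  offset=[
    [0, 0, -0.007],
    [0, 0, -0.006],
    [0, 0, -0.002],
    [0, 0, 0],
  ],
  twist=[0, 0, 0, 0],
)

```text
clock: 8.02
tool_pos: [0.5324, 0.1431, 0.0338]
eef_rot: [-0.471, -0.527, 0.527, 0.471]
contact_force: [-0.6, -0.1, -1.6]
opening: 0.465
```

Emit:
carry_out(
  offset=[
    [0, 0, -0.0015],
    [0, 0, 0],
  ],
  twist=[0, 0],
)

```text
clock: 8.28
tool_pos: [0.5327, 0.1432, 0.0327]
eef_rot: [0.471, 0.527, -0.527, -0.471]
contact_force: [-0.8, 0.7, -1.7]
opening: 0.465
```

Emit:
carry_out(
  offset=[
    [0, 0, -0.001],
    [0, 0, 0],
  ],
  twist=[0, 0],
)

```text
clock: 8.52
tool_pos: [0.5326, 0.1432, 0.0318]
eef_rot: [0.471, 0.527, -0.527, -0.471]
contact_force: [-0.2, -0.7, 2.7]
opening: 0.462
```

Emit:
carry_out(
  offset=[
    [0, 0, -0.001],
    [0, 0, 0],
  ],
  twist=[0, 0],
)

```text
clock: 8.78
tool_pos: [0.5325, 0.1432, 0.0309]
eef_rot: [0.471, 0.527, -0.527, -0.471]
contact_force: [-2.0, -0.8, 5.5]
opening: 0.468
```

Emit:
carry_out(
  offset=[
    [0, 0, 0.002],
    [0.007, 0.0008, 0],
    [0.007, 0.0008, 0],
    [0.007, 0.0008, 0],
    [0.007, 0.0008, 0],
    [0.007, 0.0008, 0],
    [0, 0, 0],
    [0, 0, 0],
  ],
  twist=[0, 0, 0, 0, 0, 0, 0, 0],
)

```text
clock: 9.78
tool_pos: [0.569, 0.1473, 0.0326]
eef_rot: [0.472, 0.528, -0.526, -0.471]
contact_force: [1.8, 0.6, 0.3]
opening: 0.463
```

```bash
python3 - <<'E'
from h import *
s=get_state();print(s["tool_pos"],s["contact_force"])
a=snapshot("scene")[190:300,320:440]
sd=snapshot("side")[180:290,210:330]
f=lambda i:cv2.resize(i,None,fx=3.3,fy=3.3,interpolation=cv2.INTER_CUBIC)
cv2.imwrite("pics/w5.png",np.hstack([f(a),f(sd)])[:,:,::-1])
E
```

```text
[0.56900487 0.14728531 0.03263598] [1.7559946  0.62947786 0.2998603 ]
```

View pics/w5.png

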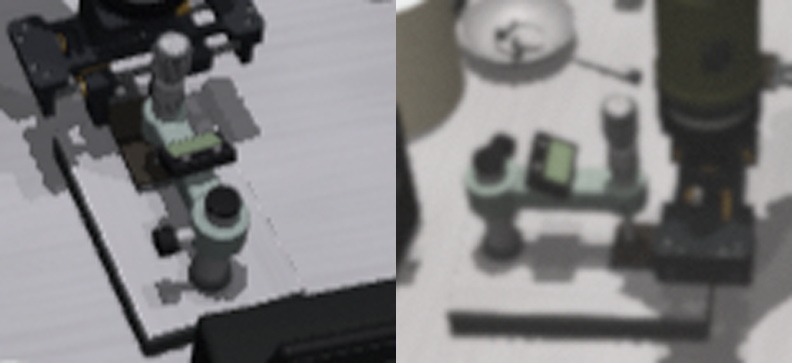

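Emit:
carry_out(
  offset=[
    [0, 0, -0.001],
    [0, 0, 0],
  ],
  twist=[0, 0],
)

```text
clock: 10.12
tool_pos: [0.5684, 0.1472, 0.0326]
eef_rot: [0.472, 0.528, -0.527, -0.471]
contact_force: [0.2, -0.4, 7.5]
opening: 0.467
```

Emit:
carry_out(
  offset=[
    [0, 0, 0],
    [0, 0, 0],
    [0, 0, 0],
    [0, 0, 0],
  ],
  twist=[0, 0, 0, 0],
  grip=0.065,
)

```text
clock: 10.62
tool_pos: [0.5673, 0.1471, 0.0314]
eef_rot: [-0.471, -0.527, 0.528, 0.471]
contact_force: [0.0, 0.1, 0.1]
opening: 0.74
```

Emit:
carry_out(
  offset=[
    [-0.012, -0.0015, 0.003],
    [-0.02, -0.002, 0.015],
    [-0.02, -0.002, 0.05],
    [-0.01, -0.001, 0.06],
    [0, 0, 0.06],
    [0, 0, 0.01],
    [0, 0, 0],
    [0, 0, 0],
  ],
  twist=[0, 0, 0, 0, 0, 0, 0, 0],
)

```text
clock: 11.62
tool_pos: [0.5044, 0.1398, 0.2279]
eef_rot: [-0.471, -0.526, 0.529, 0.472]
contact_force: [-0.0, -0.2, -0.4]
opening: 0.74
```

```bash
python3 - <<'E'
from h import *
s=get_state();print(s["tool_pos"],s["q"].round(2),s["contact_force"],s["opening"])
p=camera_params("wrist")
np.save("w6.npy",p,allow_pickle=True)
im=snapshot("wrist");np.save("w6i.npy",im)
a=snapshot("scene")[190:300,320:440]
sd=snapshot("side")[180:290,210:330]
f=lambda i:cv2.resize(i,(370,339),interpolation=cv2.INTER_CUBIC)
cv2.imwrite("pics/w6.png",np.hstack([f(a),f(sd)])[:,:,::-1])
E
```

```text
[0.50439774 0.13983596 0.22791484] [ 0.02  0.63 -0.62  1.87  0.5   0.81  0.82] [-0.0246852  -0.17644066 -0.37594881] 0.7400043883780354
```

View pics/w6.png

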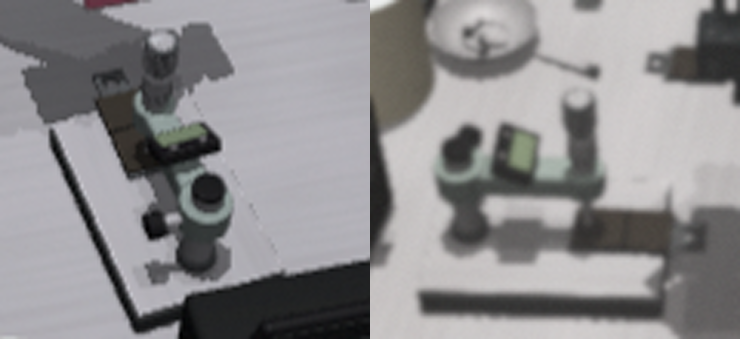

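Emit:
carry_out(
  offset=[
    [0.02, 0.002, 0],
    [0.02, 0.002, 0],
    [0.02, 0.002, 0],
    [0.02, 0.002, 0],
    [0.02, 0.003, 0],
    [0.015, 0.002, 0],
    [0.0136, 0.0017, 0],
    [0, 0, 0],
  ],
  twist=[10, 10, 10, 10, 10, 10, 10, 10],
)

```text
clock: 12.78
tool_pos: [0.6346, 0.1552, 0.2279]
eef_rot: [-0.02, -0.707, 0.707, 0.021]
contact_force: [-0.2, -0.6, -0.4]
opening: 0.739
```

```bash
python3 - <<'E'
from h import *
s=get_state();print(s["tool_pos"],s["q"].round(2),s["moment"],R.from_quat(s["eef_rot"]).as_matrix().round(3))
p=camera_params("wrist");im=snapshot("wrist")
np.save("w7.npy",p,allow_pickle=True)
print(proj(p,[[.633,.1545,.188],[.646,.1545,.188],[.633,.1675,.188]]))
cv2.imwrite("pics/w7.png",im[:,:,::-1])
E
```

```text
[0.63463561 0.15520147 0.2279441 ] [ 0.15  0.9  -0.97  1.46  0.76  1.19  2.16] [0.14713805 0.06093128 0.00490085] [[-0.998 -0.002 -0.057]
 [ 0.057 -0.    -0.998]
 [ 0.002 -1.     0.   ]]
[[320.75716081 223.21108991]
 [301.9953397  224.22487481]
 [321.76342944 240.29881451]]
```

View pics/w7.png

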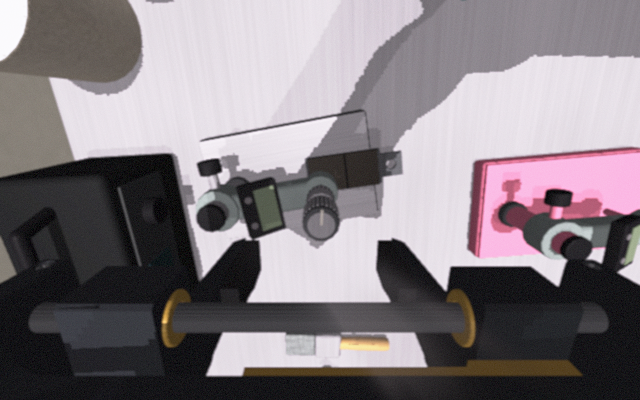

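Emit:
carry_out(
  offset=[
    [-0.001, -0.001, -0.01],
    [0, 0, -0.02],
    [0, 0, -0.02],
    [0, 0, -0.021],
    [0, 0, 0],
    [0, 0, 0],
  ],
  twist=[8, 7, 0, 0, 0, 0],
)

```text
clock: 13.58
tool_pos: [0.6334, 0.1547, 0.159]
eef_rot: [-0.07, 0.704, -0.703, 0.07]
contact_force: [0.1, 0.5, -0.5]
opening: 0.739
```

```bash
cat > st.py <<'E'
from h import *
s=get_state();M=R.from_quat(s["eef_rot"]).as_matrix()
print(round(s["clock"],2),s["tool_pos"].round(4),"F",s["contact_force"].round(2),"M",s["moment"].round(3),"q5-7",s["q"][4:].round(2),"tau7",s["joint_torque"][6].round(4),"yaw",np.degrees(np.arctan2(M[1,0],M[0,0])).round(1),"op",round(s["opening"]*88.1,1))
E
python3 st.py
```

```text
13.57 [0.6334 0.1547 0.159 ] F [ 0.13  0.51 -0.53] M [0.116 0.086 0.028] q5-7 [0.88 1.11 2.32] tau7 -0.013 yaw -168.6 op 65.1
```

Emit:
carry_out(
  offset=[
    [0, 0, 0],
    [0, 0, 0],
    [0, 0, 0],
    [0, 0, 0],
    [0, 0, 0],
  ],
  twist=[0, 0, 0, 0, 0],
  grip=0.02,
  newtons=20,
)

```text
clock: 14.2
tool_pos: [0.6328, 0.1543, 0.1587]
eef_rot: [0.071, -0.703, 0.704, -0.07]
contact_force: [-1.1, -1.5, 1.4]
opening: 0.29
```

```bash
python3 st.py
```

```text
14.2 [0.6328 0.1543 0.1587] F [-1.11 -1.45  1.4 ] M [0.018 0.356 0.023] q5-7 [0.88 1.11 2.32] tau7 0.0083 yaw -168.5 op 25.6
```

Emit:
carry_out(
  offset=[
    [0, 0, 0],
    [0, 0, 0],
    [0, 0, 0],
    [0, 0, 0],
    [0, 0, 0],
    [0, 0, 0],
    [0, 0, 0],
    [0, 0, 0],
  ],
  twist=[-8, -8, -8, -8, -8, -8, -8, -8],
)

```text
clock: 15.2
tool_pos: [0.633, 0.1541, 0.1587]
eef_rot: [-0.314, -0.633, 0.634, 0.314]
contact_force: [-1.8, -0.5, 1.2]
opening: 0.289
```

```bash
python3 st.py
```

```text
15.2 [0.633  0.1541 0.1587] F [-1.79 -0.53  1.23] M [0.005 0.187 0.027] q5-7 [0.69 0.97 1.34] tau7 0.9546 yaw 127.2 op 25.5
```

Emit:
carry_out(
  offset=[
    [0, 0, 0],
    [0, 0, 0],
    [0, 0, 0],
    [0, 0, 0],
    [0, 0, 0],
    [0, 0, 0],
    [0, 0, 0],
    [0, 0, 0],
  ],
  twist=[-8, -8, -8, -8, -8, -8, -8, -8],
)

```text
clock: 16.2
tool_pos: [0.633, 0.1539, 0.1587]
eef_rot: [0.602, 0.37, -0.371, -0.602]
contact_force: [-1.2, -1.2, 1.7]
opening: 0.287
```

```bash
python3 st.py;python3 - <<'E'
from h import *
f=lambda i:cv2.resize(i,(370,339),interpolation=cv2.INTER_CUBIC)
cv2.imwrite("pics/w8.png",np.hstack([f(snapshot("scene")[190:300,320:440]),f(snapshot("side")[180:290,210:330])])[:,:,::-1])
E
```

```text
16.2 [0.633  0.1539 0.1587] F [-1.22 -1.18  1.7 ] M [-0.24   0.206  0.012] q5-7 [0.44 0.85 0.42] tau7 0.8925 yaw 63.2 op 25.3
```

Emit:
carry_out(
  offset=[
    [0, 0, 0],
    [0, 0, 0],
    [0, 0, 0],
    [0, 0, 0],
  ],
  twist=[-8, -8, -8, -8],
)

```text
clock: 16.8
tool_pos: [0.6329, 0.1539, 0.1587]
eef_rot: [0.681, 0.191, -0.191, -0.681]
contact_force: [-1.6, -0.4, 2.2]
opening: 0.29
```

```bash
python3 st.py
```

```text
16.8 [0.6329 0.1539 0.1587] F [-1.63 -0.36  2.21] M [-0.317  0.316  0.011] q5-7 [ 0.3   0.81 -0.02] tau7 0.8642 yaw 31.4 op 25.6
```

Emit:
carry_out(
  offset=[
    [0, 0, 0],
    [0, 0, 0],
  ],
  twist=[-5, -5],
)

```text
clock: 17.05
tool_pos: [0.6329, 0.1539, 0.1587]
eef_rot: [0.695, 0.131, -0.132, -0.695]
contact_force: [-1.2, -1.7, 3.1]
opening: 0.279
```

```bash
python3 st.py
```

```text
17.05 [0.6329 0.1539 0.1587] F [-1.17 -1.71  3.06] M [-0.345  0.287 -0.002] q5-7 [ 0.25  0.8  -0.15] tau7 0.5182 yaw 21.5 op 24.6
```

Emit:
carry_out(
  offset=[
    [0, 0, 0],
    [0, 0, 0],
  ],
  twist=[-5, -5],
)

```text
clock: 17.3
tool_pos: [0.6328, 0.1539, 0.1587]
eef_rot: [0.704, 0.07, -0.071, -0.703]
contact_force: [-1.0, -2.3, 3.2]
opening: 0.287
```

```bash
python3 st.py
```

```text
17.3 [0.6328 0.1539 0.1587] F [-0.98 -2.29  3.16] M [-0.309  0.312  0.026] q5-7 [ 0.2   0.79 -0.28] tau7 0.5158 yaw 11.5 op 25.3
```

Emit:
carry_out(
  offset=[
    [0, 0, 0],
    [0, 0, 0],
  ],
  twist=[-5, -5],
)

```text
clock: 17.55
tool_pos: [0.6328, 0.1539, 0.1587]
eef_rot: [0.707, 0.009, -0.009, -0.707]
contact_force: [-2.0, -2.4, 3.4]
opening: 0.287
```

```bash
python3 st.py
```

```text
17.55 [0.6328 0.1539 0.1587] F [-2.   -2.4   3.37] M [-0.346  0.346  0.06 ] q5-7 [ 0.15  0.78 -0.42] tau7 0.5118 yaw 1.5 op 25.3
```

```bash
cat > st.py <<'E'
from h import *
m=[]
for i in range(6):
    s=get_state(); m.append(np.r_[s["moment"][2],s["contact_force"],s["joint_torque"][6]]); snapshot("side")
M=R.from_quat(s["eef_rot"]).as_matrix();m=np.array(m)
print(round(s["clock"],2),"Mz",m.mean(0)[0].round(4),m.std(0)[0].round(4),"F",m.mean(0)[1:4].round(2),"tau7",m[:,4].mean().round(3),"q7",s["q"][6].round(2),"yaw",np.degrees(np.arctan2(M[1,0],M[0,0])).round(1))
E
python3 st.py
```

```text
17.8 Mz 0.0041 0.0279 F [-2.17 -2.1   3.61] tau7 -0.007 q7 -0.42 yaw 1.6
```

Emit:
carry_out(
  offset=[
    [0, 0, 0],
    [0, 0, 0],
  ],
  twist=[-5, -5],
)

```text
clock: 18.1
tool_pos: [0.6328, 0.1539, 0.1586]
eef_rot: [0.705, -0.053, 0.053, -0.705]
contact_force: [-1.9, -2.5, 4.4]
opening: 0.284
```

```bash
python3 st.py
```

```text
18.35 Mz 0.0006 0.0451 F [-2.71 -2.46  5.13] tau7 0.004 q7 -0.55 yaw -8.4
```

Emit:
carry_out(
  offset=[
    [0, 0, 0],
    [0, 0, 0],
  ],
  twist=[-5, -5],
)

```text
clock: 18.65
tool_pos: [0.6328, 0.1539, 0.1586]
eef_rot: [0.698, -0.114, 0.114, -0.698]
contact_force: [-3.3, -2.2, 5.4]
opening: 0.287
```

```bash
python3 st.py
```

```text
18.9 Mz 0.0009 0.0344 F [-3.18 -2.66  5.31] tau7 0.008 q7 -0.68 yaw -18.4
```

Emit:
carry_out(
  offset=[
    [0, 0, 0],
    [0, 0, 0],
  ],
  twist=[-5, -5],
)

```text
clock: 19.2
tool_pos: [0.6328, 0.154, 0.1586]
eef_rot: [0.685, -0.175, 0.174, -0.685]
contact_force: [-3.0, -1.7, 5.5]
opening: 0.288
```

```bash
python3 st.py
```

```text
19.45 Mz -0.0119 0.0342 F [-3.04 -2.27  5.46] tau7 0.008 q7 -0.81 yaw -28.4
```

```bash
cat > st.py <<'E'
from h import *
s=get_state();a=s["joint_torque"][6];mz=s["moment"][2];t=[]
for i in range(4):
    snapshot("side"); t.append(get_state()["joint_torque"][6])
s=get_state();M=R.from_quat(s["eef_rot"]).as_matrix()
print(round(s["clock"],2),"mz",mz.round(3),"F",s["contact_force"].round(1),"tau7 moving",a.round(4),"then",np.round(t,4),"q7",s["q"][6].round(2),"yaw",np.degrees(np.arctan2(M[1,0],M[0,0])).round(1))
E
```

Emit:
carry_out(
  offset=[
    [0, 0, 0],
    [0, 0, 0],
  ],
  twist=[-5, -5],
)

```text
clock: 19.75
tool_pos: [0.6328, 0.1539, 0.1587]
eef_rot: [0.668, -0.234, 0.233, -0.667]
contact_force: [-3.5, -3.2, 5.4]
opening: 0.287
```

```bash
python3 st.py
```

```text
19.95 mz -0.017 F [-2.9 -2.4  5.9] tau7 moving 0.5043 then [-0.0739 -0.2973 -0.0752 -0.0113] q7 -0.94 yaw -38.4
```

Emit:
carry_out(
  offset=[
    [0, 0, 0],
    [0, 0, 0],
  ],
  twist=[-5, -5],
)

```text
clock: 20.2
tool_pos: [0.6328, 0.154, 0.1587]
eef_rot: [0.645, -0.291, 0.29, -0.644]
contact_force: [-4.1, -2.2, 5.0]
opening: 0.287
```

```bash
python3 st.py
```

```text
20.4 mz 0.062 F [-3.7 -3.4  5.3] tau7 moving 0.503 then [-0.0738 -0.2966 -0.075  -0.0112] q7 -1.07 yaw -48.4
```

Emit:
carry_out(
  offset=[
    [0, 0, 0],
    [0, 0, 0],
  ],
  twist=[-5, -5],
)

```text
clock: 20.65
tool_pos: [0.6328, 0.154, 0.1586]
eef_rot: [0.617, -0.346, 0.346, -0.617]
contact_force: [-4.1, -2.1, 5.2]
opening: 0.29
```

```bash
python3 st.py
```

```text
20.85 mz 0.007 F [-3.7 -3.2  6.3] tau7 moving 0.5027 then [-0.0738 -0.2962 -0.0748 -0.0112] q7 -1.19 yaw -58.4
```

Emit:
carry_out(
  offset=[
    [0, 0, 0],
    [0, 0, 0],
  ],
  twist=[-5, -5],
)

```text
clock: 21.1
tool_pos: [0.6328, 0.154, 0.1587]
eef_rot: [0.585, -0.398, 0.398, -0.584]
contact_force: [-2.9, -2.4, 4.9]
opening: 0.286
```

```bash
python3 st.py
```

```text
21.3 mz 0.054 F [-2.7 -2.8  5.6] tau7 moving 0.5029 then [-0.0737 -0.2961 -0.0747 -0.0111] q7 -1.32 yaw -68.4
```

Emit:
carry_out(
  offset=[
    [0, 0, 0],
    [0, 0, 0],
  ],
  twist=[-5, -5],
)

```text
clock: 21.55
tool_pos: [0.6328, 0.1541, 0.1587]
eef_rot: [0.548, -0.448, 0.447, -0.547]
contact_force: [-2.8, -1.9, 5.0]
opening: 0.287
```

```bash
python3 st.py
```

```text
21.75 mz 0.008 F [-3.9 -1.7  5.5] tau7 moving 0.4943 then [-0.0806 -0.302  -0.0807 -0.0171] q7 -1.45 yaw -78.4
```

Emit:
carry_out(
  offset=[
    [0, 0, 0],
    [0, 0, 0],
  ],
  twist=[-5, -5],
)

```text
clock: 22.0
tool_pos: [0.6328, 0.1541, 0.1587]
eef_rot: [0.507, -0.494, 0.493, -0.506]
contact_force: [-4.2, -1.6, 4.6]
opening: 0.283
```

```bash
python3 st.py
```

```text
22.2 mz 0.059 F [-4.3 -2.3  5.5] tau7 moving 0.4842 then [-0.0883 -0.3051 -0.085  -0.0218] q7 -1.58 yaw -88.4
```

Emit:
carry_out(
  offset=[
    [0, 0, 0],
    [0, 0, 0],
  ],
  twist=[-5, -5],
)

```text
clock: 22.45
tool_pos: [0.6328, 0.1541, 0.1586]
eef_rot: [-0.462, 0.536, -0.536, 0.461]
contact_force: [-3.6, -2.8, 6.1]
opening: 0.291
```

```bash
python3 st.py
```

```text
22.65 mz 0.021 F [-4.2 -1.1  7.2] tau7 moving 0.5415 then [-0.0578 -0.2869 -0.0627  0.0019] q7 -1.71 yaw -98.4
```

Emit:
carry_out(
  offset=[
    [0, 0, 0],
    [0, 0, 0],
  ],
  twist=[-5, -5],
)

```text
clock: 22.9
tool_pos: [0.6328, 0.1541, 0.1586]
eef_rot: [-0.413, 0.574, -0.574, 0.413]
contact_force: [-3.9, -2.7, 5.4]
opening: 0.288
```

```bash
python3 st.py
```

```text
23.1 mz 0.064 F [-3.6 -3.4  6.2] tau7 moving 0.5297 then [-0.0563 -0.2877 -0.0622  0.0028] q7 -1.84 yaw -108.4
```

Emit:
carry_out(
  offset=[
    [0, 0, 0],
    [0, 0, 0],
  ],
  twist=[-5, -5],
)

```text
clock: 23.35
tool_pos: [0.6328, 0.1542, 0.1586]
eef_rot: [-0.362, 0.608, -0.608, 0.361]
contact_force: [-3.2, -2.1, 6.3]
opening: 0.286
```

```bash
python3 st.py
```

```text
23.55 mz 0.042 F [-4.  -3.   6.2] tau7 moving 0.5129 then [-0.0711 -0.2971 -0.0714 -0.0065] q7 -1.97 yaw -118.4
```

Emit:
carry_out(
  offset=[
    [0, 0, 0],
    [0, 0, 0],
  ],
  twist=[-5, -5],
)

```text
clock: 23.8
tool_pos: [0.6328, 0.1542, 0.1586]
eef_rot: [-0.307, 0.637, -0.637, 0.307]
contact_force: [-3.1, -1.3, 6.2]
opening: 0.288
```

```bash
python3 st.py
```

```text
24.0 mz 0.053 F [-3.8 -1.7  6.8] tau7 moving 0.5233 then [-0.0625 -0.2922 -0.0649  0.0005] q7 -2.11 yaw -128.4
```

Emit:
carry_out(
  offset=[
    [0, 0, 0],
    [0, 0, 0],
  ],
  twist=[-5, -5],
)

```text
clock: 24.25
tool_pos: [0.6328, 0.1542, 0.1586]
eef_rot: [-0.251, 0.661, -0.661, 0.25]
contact_force: [-3.4, -1.9, 6.1]
opening: 0.288
```

```bash
python3 st.py
```

```text
24.45 mz 0.041 F [-2.7 -1.9  6.7] tau7 moving 0.5633 then [-0.0573 -0.2979 -0.0658  0.0011] q7 -2.24 yaw -138.4
```

Emit:
carry_out(
  offset=[
    [0, 0, 0],
    [0, 0, 0],
  ],
  twist=[-5, -5],
)

```text
clock: 24.7
tool_pos: [0.6328, 0.1542, 0.1586]
eef_rot: [-0.192, 0.681, -0.681, 0.191]
contact_force: [-4.3, -1.8, 6.7]
opening: 0.293
```

```bash
python3 st.py
```

```text
24.9 mz 0.002 F [-4.3 -1.7  6.2] tau7 moving 0.548 then [-0.0594 -0.2975 -0.0649  0.0021] q7 -2.37 yaw -148.4
```

Emit:
carry_out(
  offset=[
    [0, 0, 0],
    [0, 0, 0],
    [0, 0, 0],
  ],
  twist=[0, 0, 0],
  grip=0.055,
)

```text
clock: 25.28
tool_pos: [0.6333, 0.1548, 0.1582]
eef_rot: [-0.192, 0.681, -0.68, 0.192]
contact_force: [-0.2, -0.3, -0.1]
opening: 0.601
```

Emit:
carry_out(
  offset=[
    [0, 0, 0],
    [0, 0, 0],
    [0, 0, 0],
    [0, 0, 0],
    [0, 0, 0],
    [0, 0, 0],
    [0, 0, 0],
    [0, 0, 0],
  ],
  twist=[8, 8, 8, 8, 8, 8, 8, 0],
)

```text
clock: 26.28
tool_pos: [0.6333, 0.1544, 0.1585]
eef_rot: [-0.488, 0.511, -0.511, 0.489]
contact_force: [0.1, 0.4, 0.5]
opening: 0.621
```

```bash
python3 st.py
```

```text
26.48 mz 0.05 F [ 0.4 -0.8  0.3] tau7 moving 0.3686 then [ 0.1067  0.0186 -0.006  -0.011 ] q7 -1.64 yaw -92.6
```

Emit:
carry_out(
  offset=[
    [0, 0, 0],
    [0, 0, 0],
    [0, 0, 0],
    [0, 0, 0],
  ],
  twist=[0, 0, 0, 0],
  grip=0.02,
)

```text
clock: 26.98
tool_pos: [0.6332, 0.154, 0.1586]
eef_rot: [0.489, -0.511, 0.511, -0.489]
contact_force: [-0.1, -0.7, 0.0]
opening: 0.286
```

```bash
python3 st.py
```

```text
27.18 mz 0.0 F [-0.3 -0.7  0.7] tau7 moving -0.0049 then [-0.0038 -0.0021 -0.0008 -0.0004] q7 -1.63 yaw -92.6
```

Emit:
carry_out(
  offset=[
    [0, 0, 0],
    [0, 0, 0],
  ],
  twist=[-5, -5],
)

```text
clock: 27.42
tool_pos: [0.6332, 0.154, 0.1586]
eef_rot: [0.442, -0.552, 0.552, -0.441]
contact_force: [-1.0, -0.4, 1.0]
opening: 0.286
```

```bash
python3 st.py
```

```text
27.62 mz 0.091 F [-0.5 -1.6  0.7] tau7 moving 0.4831 then [-0.0341 -0.362  -0.1271 -0.033 ] q7 -1.76 yaw -102.5
```

Emit:
carry_out(
  offset=[
    [0, 0, 0],
    [0, 0, 0],
  ],
  twist=[-5, -5],
)

```text
clock: 27.88
tool_pos: [0.6332, 0.1539, 0.1586]
eef_rot: [0.392, -0.588, 0.589, -0.392]
contact_force: [-0.4, -1.8, 0.8]
opening: 0.294
```

```bash
python3 st.py
```

```text
28.07 mz -0.005 F [-0.6 -2.3  0.6] tau7 moving 0.563 then [-0.0176 -0.356  -0.115  -0.0211] q7 -1.89 yaw -112.4
```

Emit:
carry_out(
  offset=[
    [0, 0, 0],
    [0, 0, 0],
  ],
  twist=[-5, -5],
)

```text
clock: 28.32
tool_pos: [0.6331, 0.1539, 0.1586]
eef_rot: [0.34, -0.62, 0.62, -0.339]
contact_force: [-0.2, -1.9, 0.1]
opening: 0.284
```

```bash
python3 st.py
```

```text
28.52 mz -0.015 F [ 0.2 -3.   0.2] tau7 moving 0.54 then [-0.0172 -0.3484 -0.1024 -0.0102] q7 -2.02 yaw -122.4
```

Emit:
carry_out(
  offset=[
    [0, 0, 0],
    [0, 0, 0],
    [0, 0, 0],
    [0, 0, 0],
  ],
  twist=[0, 0, 0, 0],
  grip=0.065,
)

```text
clock: 29.02
tool_pos: [0.6332, 0.1546, 0.1585]
eef_rot: [-0.34, 0.62, -0.62, 0.34]
contact_force: [-0.1, -0.5, -0.4]
opening: 0.714
```

Emit:
carry_out(
  offset=[
    [0, 0, 0.02],
    [0, 0, 0.03],
    [-0.01, 0, 0.05],
    [-0.05, 0, 0.03],
    [-0.05, 0, 0],
    [-0.05, 0, 0],
    [0, 0, 0],
    [0, 0, 0],
  ],
  twist=[0, 0, 0, 0, 0, 0, 0, 0],
)

```text
clock: 30.02
tool_pos: [0.4743, 0.1547, 0.2891]
eef_rot: [0.339, -0.62, 0.62, -0.341]
contact_force: [0.4, 0.6, 0.6]
opening: 0.739
```

```bash
python3 - <<'E'
from h import *
s=get_state();print(s["clock"],s["tool_pos"],s["contact_force"])
f=lambda i:cv2.resize(i,(370,339),interpolation=cv2.INTER_CUBIC)
cv2.imwrite("pics/w9.png",np.hstack([f(snapshot("scene")[190:300,320:440]),f(snapshot("side")[180:290,210:330])])[:,:,::-1])
E
```

```text
30.025 [0.47431951 0.1547094  0.28908198] [0.43237984 0.64404301 0.64433982]
```

View pics/w9.png

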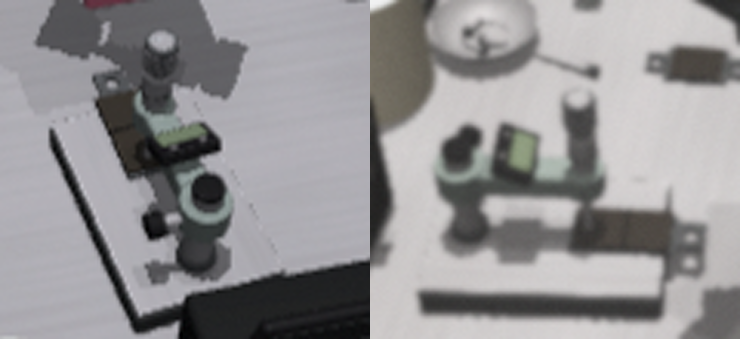

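The pad is flat on the base under the spindle, in the same place as before winding (scene crop ~(120,130), side crop ~(620,230)), and the gripper is clear.

```bash
python3 -c "
from plant import job; print(job.finish_job())"
```

```text
the job is handed in; nothing more can be done
None
```

The single-eye pad is lying lining up on the grey gauge, held by the spindle with about three ratchet clicks. I handed the job in at about 30 s of the 70 s allowed; no verdict came back.

- **Placing:** I gripped the pad about 25 mm from its origin towards the ear and slid it in from the open front. I let go with the spindle about 42 mm along the pad from its origin, near the middle of its width.
- **Winding:** I turned the knob about 370° clockwise in two grips. The wrist joint's torque showed three rise-and-drop cycles, at roughly 284°, 320° and 355°, so the ratchet should read about 1.8 rad.
- **Last checks:** the final pictures show the pad flat under the spindle, unmoved by the winding. The gripper was well clear, with only sensor noise on the force reading.
- **Not confirmed:**
  - The wrist moment reading was too noisy to count clicks. The count rests on joint torque, and the second drop was less sharp than the other two.
  - I had no direct reading of the spindle's force or of the ratchet angle.

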